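# Pick the iron boss head by weight and offer it to the stand

### The job

Three boss heads are back from inspection: put the red-tagged one in the red reject tray, and heft the two green-tagged ones to find which is iron (the heavier; the other is light alloy). Lay the lighter flat in one of the green tray's nests, set down and not dropped, and slip the heavier one's upright bore over the stand's rod, down until its underside is level with the top of the yellow tape. Finish while holding it there in the gripper, steady and level and not forced against the rod, ready for its screw to be tightened; leave the glassware where it is.

Things in the scene. Friction and masses are not known exactly. Their poses are not given: they have to be found in the camera images.
- boss_green_1: boss head (rod clamp), grey, GREEN tag. Body 72 long (own x) x 34 wide (y) x 32 mm high, flat on its side faces, centre of mass at mid-length; a thumb screw with a 26 mm wide wing sticks out 16 mm past each end (104 overall). Origin: centre of the underside, z up, 3 mm above the bench at the start (cork mat). Upright 17 mm through bore 22.5 mm towards +x; tag, a 23 mm disc on top, 22.5 mm towards -x
- boss_green_2: the same as boss_green_1 in looks, size, frame and tag (GREEN). One of these two is iron, the other light alloy, and either may be either: the iron one weighs at least 1.6 times the other; both are 0.1 to 0.35 kg
- boss_red: the same in looks, size and frame, but with a RED tag; 0.15 to 0.3 kg
- boss_green_1_bore (a point): centre of the lower mouth of boss_green_1's upright bore, level with its underside; z runs up along the bore
- boss_green_2_bore (a point): the same on boss_green_2
- good_tray: green plastic tray, fixed, 140 x 200 mm outside (own x, y), rim 22 mm above the bench, walls and floor 4 mm thick. A wall at own y = 0 parts it into two nests, each 132 mm (x) by 94 mm (y), centred at y = +49 and -49 mm. A boss lies in a nest with its length along the tray's x, either way round. Origin: centre of the underside, on the bench
- reject_tray: red plastic tray, fixed, a single nest 132 x 96 mm inside (own x, y), otherwise like the green one: rim 22 mm above the bench, walls and floor 4 mm. Origin: centre of the underside, on the bench.
- stand: fixed support stand: a blue rectangular base plate 100 x 160 x 14 mm (own x, y, z) with an upright steel rod, 10 mm dia., at its centre. The rod's free, slightly pointed upper end is 235 mm above the bench; a 15 mm band of yellow tape is round the rod. Origin: centre of the underside, on the bench
- rod_mark (a point): on the rod's axis at the upper edge of the yellow tape, 190 mm above the bench (45 mm below the rod's end); z up
- rod_top (a point): the rod's free upper end, 235 mm above the bench
- measuring_cylinder: bystander: glass measuring cylinder, 184 mm tall, foot 60 mm dia.; origin: centre of the underside
- amber_bottle: bystander: closed amber glass bottle, 60 mm dia., 125 mm tall; origin: centre of the underside
- beaker: bystander: empty glass beaker, 60 mm dia., 75 mm tall; origin: centre of the underside
Things that resemble listed ones, but are neither listed nor needed, are in the scene too. Of the things like the reject_tray, leave any that is purple; of the rest the larger one is meant.

How it is judged:
By the outcome, as a careful person would: the job done as asked, in the order asked, and still so for the second after the job is handed in, while the arm keeps its last pose, push and grip.
It also fails if it takes over 72 s, if anything falls off the work surface, if the arm or the gripper's body presses on something with over 40 N, if the wrist force passes 120 N, or if a joint passes its speed limit or range.

### The arm

A 7-joint arm with a two-finger parallel gripper is mounted at the origin on the work surface. World frame = base frame: x ahead of the robot, y to its left, z up, the work surface at z = 0. Lengths are in m, angles in rad, forces in N, time in s.
With the tool pointing down it reaches from about 0.4 to 0.875 m from the base axis. Payload 6.5 kg.
Tool frame: the origin (TCP) lies midway between the tips of the shut fingers; the grasp point (between the pads) lies 19 mm behind it (tcp_to_grasp is the distance from the TCP to the grasp point, in m); y points along the fingers, x is the direction in which the jaws open and shut, and the axes are right-handed (so a half turn about y gives the same grasp; the last joint's range is limited). The gripper opens to 85 mm and grips with 20 to 120 N. Pads are 22 mm wide; open, the fingers measure 114 mm over their backs; the gripper's body (76 mm by 85 mm) begins 54 mm behind the grasp point. The pads swing forward as they close: fully open they stand 13 mm farther back than shut.
Start: joints at [1.228, 0.536, -0.004, 1.538, 0.003, 1.067, -0.071], TCP at [0.178, -0.625, 0.231] pointing down, gripper open.
Joint ranges: [-2.7, 2.7], [-0.37, 2.16], [-1.27, 1.26], [0.24, 2.4], [-1.31, 4.45], [0.19, 1.91], [-2.76, 2.76]. Speed limits (rad/s): [2.39, 2.39, 3.14, 3.14, 3.14, 3.14, 3.14].

### API

Orientations are given as a rotation vector (axis times angle).
In Python, from bench import state, grab_frame, camera_model, job_done, recognise, place_of, tcp_to_grasp gives the robot as it stands.
- The arm moves only by the tool servo_tool, never from a script. Its argument "deltas" is a list of rows, each a list of 5 numbers: the shift along the tool's x, y, z in m, then the turn about the tool's y in rad, then the closure, from 0 (fully open) to 1 (shut). A call has 1 to 8 rows; each row is the pose to reach, as a shift and turn from the pose measured when the call began, along the tool's axes at that moment; what a row does not reach only later rows make up. A row lasts 1/10 s, in which the tool goes at most 50 mm and 8.59 degrees, less where a joint would pass 70% of its speed; a pose out of reach is approached as far as the arm can. A call with a gripper value outside its range is refused whole. The fingers move at their own pace and stop on an object; the grip force is fixed at half the most. Time passes only in rows, so rows that repeat a pose let the fingers close. It gives the time, the measured TCP pose, the force and the opening at its end, in the units of the state.
- state(): the state, without advancing time (a new reading comes with each control period).
- grab_frame(name): name is "side" or "top"; returns (picture, depth): 420x560x3 uint8, red, green, blue; 420x560 float32, m along the optical axis (not along the pixel's ray), 0 where there is no reading.
- camera_model(name): a dict with "K" (3x3 intrinsics, pixels), "origin" and "rotation" of the camera in the world. Camera axes: x right, y up, looking along -z (the intrinsics and any distortion apply to the point x, -y, -z); pixel columns grow to the right and rows downward; lengths in m; the calibration is good to about 2 mm. A picture is of the moment at which its call begins. camera_model takes no time and is no camera call.
- job_done(): hands the job in, once; it reports no verdict.
Trained networks look in the newest picture that a camera, given by its name, has taken for a name from the list of things; names that differ only in an ending like _2 or _b are one class to them, and where a whole thing is asked for, a point or a joint stands for the part that bears it (a point fixed in the world has none). Each returns a list of dicts, best first, with "score" (0 to 1); they miss things now and then, are a little off and sometimes report something else, mostly with a low value. They report only what shows in the picture. A call takes as long as a camera call. They do not tell look-alikes from the thing itself.
- recognise(camera, name): "centre" ([x, y, z] in m, in the coordinates of the camera as it stood for that picture, good to about 4 mm: the middle of the surface that is visible of it).
- place_of(camera, name): "centre" ([x, y, z] in m, in the coordinates of the camera as it stood for that picture, good to about 4 mm: a listed point, or the origin of a listed thing).
The state is a dict: "t": time; "joints": joint angles; "joint_vel": joint speeds; "joint_torque": joint torques, N m; "tcp_pos": TCP position; "tcp_rot": TCP orientation; "force": force on the tool from outside, world axes, zero at the start; "torque": the same for the moment, N m; "finger_gap": finger opening in m.
Only numpy, scipy, OpenCV 4.12 (cv2) and the standard library are available. Lean on these libraries where they do the work, as an engineer would, in place of code of your own. Each camera call takes 0.05 s, during which the arm holds its last target. There are 200 camera calls.

## Working session

There is one attempt and no reset: what is moved stays moved. The work goes in short steps, Python scripts to look and compute and a tool call to move; the robot and the scene stay as the last step left them, time stands still between calls to the robot, and variables do not carry over. Pictures are saved under pics/ and viewed, about 8 in all and at most 12, crops included, and the job is handed in when it is done.

Besides the shell and the picture viewer there is one more tool, called after "Emit:" by a JSON object that holds its "name" and its "arguments". servo_tool: Moves the arm, as the interface text tells. Its arguments: {"type":"object","properties":{"deltas":{"type":"array","items":{"type":"array","items":{"type":"number"}}}},"required":["deltas"]}

```bash
mkdir -p pics; ls; cat > h.py <<'E'
import numpy as np, cv2
from scipy.spatial.transform import Rotation as R
from bench import *
def world(cam,p):
    m=camera_model(cam); return np.array(m["rotation"])@np.array(p)+np.array(m["origin"])
def cloud(cam,depth):
    m=camera_model(cam);K=np.array(m["K"]);v,u=np.indices(depth.shape)
    d=depth.astype(float)
    P=np.stack([(u-K[0,2])/K[0,0]*d,-(v-K[1,2])/K[1,1]*d,-d],-1)
    return P@np.array(m["rotation"]).T+np.array(m["origin"])
def pix(cam,p):
    m=camera_model(cam);K=np.array(m["K"]);c=np.array(m["rotation"]).T@(np.array(p)-np.array(m["origin"]))
    return K[0,0]*c[0]/-c[2]+K[0,2], K[1,1]*c[1]/c[2]+K[1,2]
E
python3 - <<'E'
from h import *
s=state();print(s)
ims=[]
for c in("top","side"):
    im,d=grab_frame(c);np.savez(f"pics/{c}0.npz",im=im,d=d);ims.append(im)
    m=camera_model(c);print(c,{k:np.round(v,3).tolist() if not isinstance(v,str) else v for k,v in m.items()})
    for n in["boss_green_1","boss_red","good_tray","reject_tray","stand","rod_top","measuring_cylinder","amber_bottle","beaker"]:
        for r in place_of(c,n):
            w=world(c,r["centre"]);print(c,n,round(r["score"],2),w.round(3),np.round(pix(c,w)))
cv2.imwrite("pics/a.png",cv2.resize(ims[0],(784,588))[:,:,::-1]);cv2.imwrite("pics/b.png",cv2.resize(ims[1],(784,588))[:,:,::-1])
E
```

```text
pics
{'t': 0.0, 'joints': array([ 1.22784715,  0.53718635, -0.00442627,  1.53889301,  0.00259094,
        1.06729536, -0.07117522]), 'joint_vel': array([-3.36594945e-05, -4.69647800e-05,  1.47573958e-03, -5.55702860e-04,
       -6.06752000e-04,  1.11301236e-03,  1.74934274e-03]), 'joint_torque': array([-5.09453712e-04, -5.83411717e+01,  1.04829211e+00, -2.59107381e+01,
        1.23802229e-02,  9.63847182e-03,  2.02328982e-05]), 'tcp_pos': array([ 0.17739983, -0.62465275,  0.23039238]), 'tcp_rot': array([-1.32653575,  1.00398391, -1.00150344]), 'force': array([-0.57582041,  0.29079744,  0.80283219]), 'torque': array([-0.01546287,  0.04804091,  0.02613799]), 'finger_gap': 0.08548399878218248}
top {'K': [[435.248, 0.0, 278.808], [0.0, 435.248, 213.464], [0.0, 0.0, 1.0]], 'origin': [0.555, -0.067, 1.185], 'rotation': [0.055, -0.04, -1.561]}Traceback (most recent call last):
  File "<stdin>", line 9, in <module>
  File "h.py", line 13, in pix
    return K[0,0]*c[0]/-c[2]+K[0,2], K[1,1]*c[1]/c[2]+K[1,2]
                  ~^^^
IndexError: invalid index to scalar variable.
```

```bash
sed -i 's/np.array(m\["rotation"\])/R.from_rotvec(m["rotation"]).as_matrix()/g' h.py
python3 - <<'E'
from h import *
s=state();print(R.from_rotvec(s["tcp_rot"]).as_matrix().round(3), tcp_to_grasp)
ims=[]
for c in("top","side"):
    im,d=grab_frame(c);np.savez(f"pics/{c}0.npz",im=im,d=d);ims.append(im)
    m=camera_model(c);print(c,m)
    for n in["boss_green_1","boss_red","good_tray","reject_tray","stand","rod_top","measuring_cylinder","amber_bottle","beaker"]:
        for r in place_of(c,n):
            w=world(c,r["centre"]);print(c,n,round(r["score"],2),w.round(3),np.round(pix(c,w)))
cv2.imwrite("pics/a.png",cv2.resize(ims[0],(784,588))[:,:,::-1]);cv2.imwrite("pics/b.png",cv2.resize(ims[1],(784,588))[:,:,::-1])
E
```

```text
[[ 0.273 -0.001  0.962]
 [-0.962  0.001  0.273]
 [-0.002 -1.    -0.   ]] 0.0187
top {'K': array([[435.24757759,   0.        , 278.80808443],
       [  0.        , 435.24757759, 213.46427857],
       [  0.        ,   0.        ,   1.        ]]), 'origin': array([ 0.55465729, -0.06702723,  1.18538724]), 'rotation': array([ 0.05521413, -0.03989388, -1.56082491])}
top boss_green_1 0.82 [0.48  0.002 0.001] [257. 267.]
top boss_green_1 0.62 [ 0.508 -0.133  0.001] [307. 257.]
top boss_red 0.75 [0.51  0.124 0.003] [212. 256.]
top boss_red 0.42 [ 0.525 -0.309 -0.001] [372. 252.]
top good_tray 0.78 [ 0.478  0.364 -0.001] [124. 266.]
top reject_tray 0.91 [ 0.504 -0.465  0.001] [430. 260.]
top reject_tray 0.79 [ 0.522 -0.309 -0.003] [372. 253.]
top reject_tray 0.64 [ 0.718 -0.419 -0.003] [412. 182.]
top reject_tray 0.54 [ 0.649 -0.012  0.235] [258. 196.]
top reject_tray 0.22 [ 0.792 -0.04  -0.   ] [274. 153.]
top stand 0.69 [ 0.644 -0.011 -0.001] [263. 207.]
top rod_top 0.7 [ 0.648 -0.016  0.235] [260. 197.]
top rod_top 0.3 [ 0.502  0.004 -0.   ] [257. 259.]
top measuring_cylinder 0.86 [ 0.748  
[... 436 characters left out ...]
[ 0.22649185, -1.1958796 , -2.54334255])}
side boss_green_1 0.75 [0.481 0.006 0.003] [332. 272.]
side boss_green_1 0.58 [ 0.506 -0.136  0.003] [336. 240.]
side boss_red 0.71 [0.51  0.122 0.002] [311. 298.]
side good_tray 0.85 [ 0.484  0.366 -0.001] [290. 379.]
side reject_tray 0.9 [ 0.719 -0.417  0.003] [302. 181.]
side reject_tray 0.71 [ 0.503 -0.462  0.001] [359. 186.]
side reject_tray 0.63 [ 0.524 -0.308 -0.001] [344. 208.]
side reject_tray 0.16 [ 0.524 -0.139  0.005] [331. 237.]
side stand 0.68 [ 0.649 -0.013 -0.003] [282. 255.]
side rod_top 0.8 [ 0.648 -0.014  0.232] [281. 196.]
side amber_bottle 0.72 [ 0.689 -0.211 -0.001] [291. 215.]
side beaker 0.73 [ 0.796 -0.034  0.001] [243. 239.]
```

View pics/a.png

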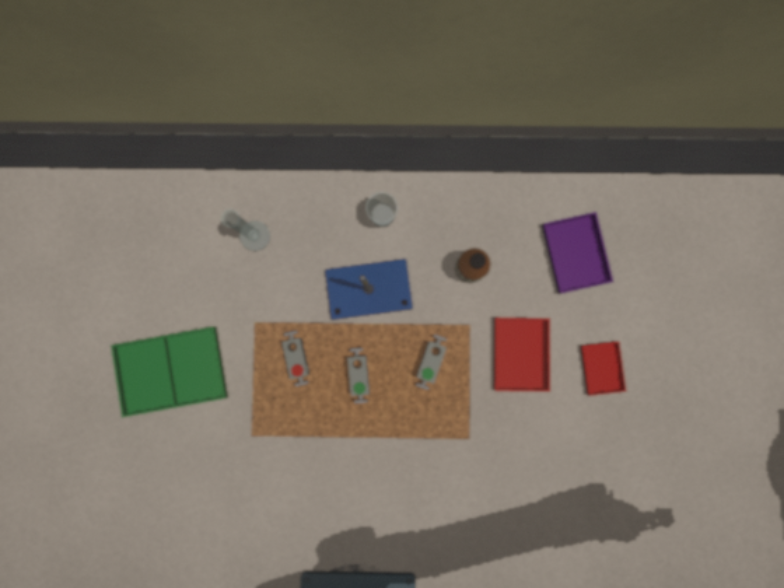

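View pics/b.png

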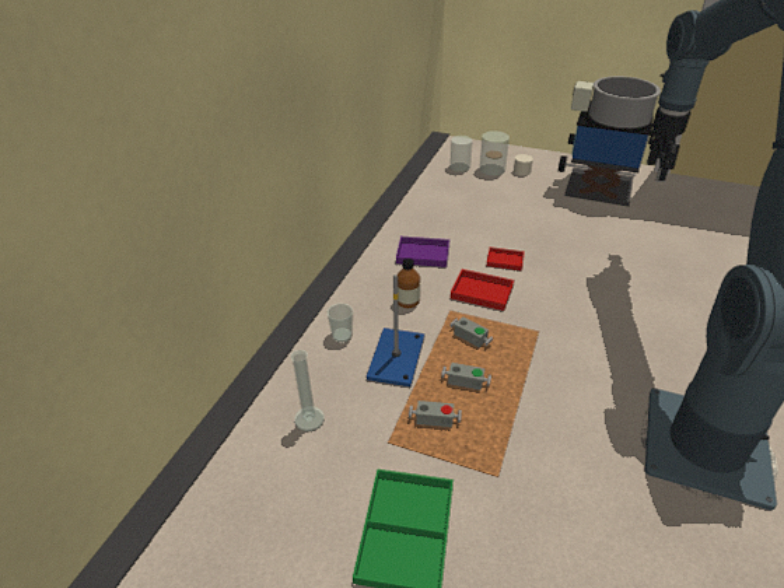

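```bash
cat >> h.py <<'E'
def rect(P):
    (c,(a,b),t)=cv2.minAreaRect(P[:,:2].astype(np.float32)*1000)
    if a<b: a,b,t=b,a,t+90
    return np.round(c,1),round(a,1),round(b,1),round((t+90)%180-90,1)
def yaw():
    M=R.from_rotvec(state()["tcp_rot"]).as_matrix(); return M, np.arctan2(M[1,2],M[0,2])
def plan(x,y,z,yw=None):
    "deltas in tool axes to put TCP at x,y,z with tool z at yaw yw (rad)"
    s=state();M,w=yaw();d=M.T@(np.array([x,y,z])-s["tcp_pos"])
    t=0 if yw is None else -(yw-w)
    print("t",round(s["t"],2),"d",d.round(4),"turn",round(t,3),"tcp",s["tcp_pos"].round(4),"yaw",round(w,3),"F",s["force"].round(2),"gap",round(s["finger_gap"],4))
E
python3 - <<'E'
from h import *
for c in("top","side"):
    z=np.load(f"pics/{c}0.npz");im,d=z["im"],z["d"];P=cloud(c,d);hsv=cv2.cvtColor(im,cv2.COLOR_RGB2HSV)
    ok=d>0;h,s,v=hsv[...,0],hsv[...,1],hsv[...,2]
    for n,xy in dict(g1=(.480,.003),g2=(.507,-.134),red=(.51,.123)).items():
        near=ok&(np.hypot(P[...,0]-xy[0],P[...,1]-xy[1])<.065)
        body=near&(P[...,2]>.027)&(P[...,2]<.05)
        hue=((h>40)&(h<85)) if n[0]=="g" else ((h<6)|(h>174))
        tag=body&hue&(s>120)
        print(c,n,"top z",np.median(P[body][:,2]).round(4),rect(P[body]),"tag",P[tag].mean(0).round(4),tag.sum())
    for n,xy,r,hue in(("good",(.48,.365),.14,(h>40)&(h<85)),("rej",(.523,-.309),.085,(h<6)|(h>174)),("small",(.503,-.464),.085,(h<6)|(h>174)),("stand",(.647,-.013),.11,(h>100)&(h<125))):
        m=ok&(np.hypot(P[...,0]-xy[0],P[...,1]-xy[1])<r)&hue&(s>100)
        print(c,n,rect(P[m]),"zmax",np.percentile(P[m][:,2],[5,50,98]).round(3))
    rod=ok&(np.hypot(P[...,0]-.647,P[...,1]+.013)<.03)&(P[...,2]>.05)&(P[...,2]<.26)
    Q=P[rod]
    for a in np.arange(.06,.26,.025):
        q=Q[(Q[:,2]>=a)&(Q[:,2]<a+.025)]
        if len(q):print(c,"rod",a.round(3),q.mean(0).round(4),len(q))
    tp=ok&(np.hypot(P[...,0]-.647,P[...,1]+.013)<.03)&(P[...,2]>.1)&(h>18)&(h<34)&(s>140);print("tape",P[tp].mean(0) if tp.any() else 0,tp.sum())
z=np.load("pics/top0.npz")["im"][215:300,190:410];cv2.imwrite("pics/c.png",cv2.resize(z,None,fx=3.6,fy=3.6,interpolation=cv2.INTER_CUBIC)[:,:,::-1])
E
```

```text
top g1 top z 0.0343 (array([485.9,   5.9]), 84.3, 34.0, 5.9) tag [nan nan nan] 0
top g2 top z 0.0341 (array([ 513.2, -134.9]), 85.5, 34.0, -19.1) tag [nan nan nan] 0
top red top z 0.0345 (array([504.7, 123.8]), 84.5, 35.1, 13.9) tag [0.489  0.1192 0.0362] 48
top good (array([483.7, 368.2]), 199.1, 132.9, -79.2) zmax [-0.     0.004  0.021]
top rej (array([ 522.6, -306.2]), 138.7, 105.3, -0.2) zmax [-0.     0.004  0.023]
top small (array([ 498. , -461.9]), 95.8, 73.6, 7.1) zmax [-0.002  0.002  0.016]
top stand (array([645.5, -11.7]), 152.6, 93.2, -81.7) zmax [0.01  0.013 0.018]
top rod 0.06 [ 0.6417 -0.0131  0.0708] 4
top rod 0.085 [ 0.6428 -0.0134  0.1006] 5
top rod 0.11 [ 0.6418 -0.0138  0.1243] 2
top rod 0.135 [ 0.6429 -0.0138  0.1495] 6
top rod 0.16 [ 0.6413 -0.0137  0.1777] 3
top rod 0.185 [ 0.6433 -0.0137  0.1939] 6
top rod 0.21 [ 0.6444 -0.0124  0.2291] 16
top rod 0.235 [ 0.6469 -0.0115  0.2354] 2
tape 0 0
side g1 top z 0.0346 (array([473.8,   5.3]), 83.0, 41.7, 8.2) tag [0.4582 0.0035 0.0363] 30
side g2 top z 0.0344 (array([ 506.3, -133.1]), 73.0, 39.6, -18.5) tag [ 0.4859 -0.1
[... 196 characters left out ...]
ej (array([ 523. , -307.2]), 140.0, 115.5, -0.3) zmax [0.001 0.006 0.024]
side small (array([ 498.6, -462.2]), 97.8, 83.3, 8.8) zmax [-0.001  0.004  0.017]
side stand (array([644.7,  -9.3]), 159.7, 96.6, -82.0) zmax [0.009 0.014 0.018]
side rod 0.06 [ 0.6434 -0.0095  0.0728] 18
side rod 0.085 [ 0.6432 -0.0087  0.0975] 17
side rod 0.11 [ 0.6443 -0.0097  0.1225] 26
side rod 0.135 [ 0.6444 -0.0098  0.148 ] 26
side rod 0.16 [ 0.6437 -0.0088  0.1731] 25
side rod 0.185 [ 0.644  -0.0093  0.196 ] 25
side rod 0.21 [ 0.6447 -0.0087  0.2224] 23
side rod 0.235 [ 0.6443 -0.0121  0.2354] 2
tape [ 0.6447784  -0.00769592  0.18262161] 12<stdin>:10: RuntimeWarning: Mean of empty slice.
  ret = um.true_divide(
```

View pics/c.png

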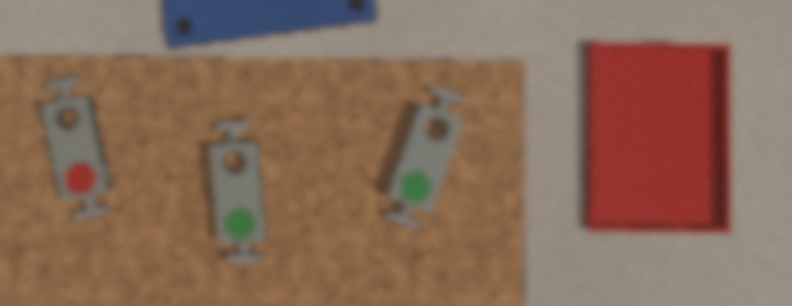

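Emit:
{"name": "servo_tool", "arguments": {"deltas": [[-0.03,0,0.04,0,0],[-0.06,0,0.08,0,0],[-0.09,0,0.12,0.02,0],[-0.12,0,0.16,0.04,0],[-0.15,0,0.2,0.049,0],[-0.18,0,0.24,0.049,0],[-0.21,0,0.28,0.049,0],[-0.24,0,0.32,0.049,0]]}}

```text
t: 1.9
tcp_pos: [0.4209, -0.3053, 0.2317]
tcp_rot: [-1.308, 1.039, -1.041]
force: [1.5, -0.6, -0.6]
finger_gap: 0.0853
```

```bash
python3 -c "
from h import *
plan(.511,.1245,.1,.227)"
```

```text
t 1.9 d [-0.3985  0.1315  0.1847] turn 0.001 tcp [ 0.4209 -0.3053  0.2317] yaw 0.228 F [ 1.49 -0.64 -0.6 ] gap 0.0853
```

Emit:
{"name": "servo_tool", "arguments": {"deltas": [[-0.04,0,0.018,0,0.2],[-0.08,0,0.037,0,0.2],[-0.12,0.01,0.055,0,0.2],[-0.16,0.03,0.074,0,0.2],[-0.2,0.05,0.092,0,0.2],[-0.24,0.07,0.111,0,0.2],[-0.28,0.09,0.13,0,0.2],[-0.32,0.11,0.148,0,0.2]]}}

```text
t: 2.7
tcp_pos: [0.4935, 0.0414, 0.121]
tcp_rot: [-1.307, 1.039, -1.041]
force: [0.3, 0.3, 0.2]
finger_gap: 0.0684
```

```bash
python3 -c "
from h import *
plan(.511,.1245,.06,.227)"
```

```text
t 2.7 d [-0.077   0.061   0.0357] turn 0.0 tcp [0.4935 0.0414 0.121 ] yaw 0.227 F [0.29 0.26 0.16] gap 0.0684
```

Emit:
{"name": "servo_tool", "arguments": {"deltas": [[-0.035,0.02,0.016,0,0.2],[-0.077,0.04,0.0357,0,0.2],[-0.077,0.06,0.0357,0,0.2],[-0.077,0.08,0.0357,0,0.2],[-0.077,0.1,0.0357,0,0.2],[-0.077,0.112,0.0357,0,0.2],[-0.077,0.112,0.0357,0,0.2],[-0.077,0.112,0.0357,0,0.2]]}}

```text
t: 3.5
tcp_pos: [0.5115, 0.1245, 0.0094]
tcp_rot: [-1.307, 1.039, -1.042]
force: [-0.0, 0.1, 0.9]
finger_gap: 0.0686
```

Emit:
{"name": "servo_tool", "arguments": {"deltas": [[0,0,0,0,0.9],[0,0,0,0,0.9],[0,0,0,0,0.9],[0,0,0,0,0.9],[0,0,0,0,0.9],[0,0,0,0,0.9]]}}

```text
t: 4.1
tcp_pos: [0.5124, 0.1246, 0.0106]
tcp_rot: [-1.306, 1.037, -1.043]
force: [-1.0, 0.8, 7.0]
finger_gap: 0.0326
```

```bash
python3 -c "
from h import *
plan(.511,.1245,.0,.227)"
```

```text
t 4.1 d [-0.0003  0.0105 -0.0014] turn -0.0 tcp [0.5124 0.1246 0.0106] yaw 0.227 F [-0.95  0.77  7.02] gap 0.0326
```

Emit:
{"name": "servo_tool", "arguments": {"deltas": [[0,-0.03,0,0,0.9],[0,-0.07,0,0,0.9],[0,-0.11,0,0,0.9],[0.04,-0.12,-0.008,0,0.9],[0.08,-0.12,-0.016,0.03,0.9],[0.12,-0.12,-0.025,0.08,0.9],[0.165,-0.12,-0.034,0.13,0.9],[0.21,-0.12,-0.043,0.18,0.9]]}}

```text
t: 4.9
tcp_pos: [0.5166, -0.0913, 0.1308]
tcp_rot: [-1.227, 1.173, -1.178]
force: [0.3, -0.2, -3.0]
finger_gap: 0.033
```

```bash
python3 -c "
from h import *
plan(.523,-.307,.06,-.003)"
```

```text
t 4.9 d [ 0.2157  0.0709 -0.0037] turn 0.048 tcp [ 0.5166 -0.0913  0.1308] yaw 0.045 F [ 0.32 -0.19 -3.05] gap 0.033
```

Emit:
{"name": "servo_tool", "arguments": {"deltas": [[0.045,0,0,0.02,0.9],[0.09,0,-0.001,0.04,0.9],[0.13,0,-0.002,0.048,0.9],[0.175,0,-0.003,0.048,0.9],[0.2157,0.02,-0.0037,0.048,0.9],[0.2157,0.05,-0.0037,0.048,0.9],[0.2157,0.08,-0.0037,0.048,0.9],[0.2157,0.08,-0.0037,0.048,0.9]]}}

```text
t: 5.7
tcp_pos: [0.5194, -0.3054, 0.047]
tcp_rot: [-1.207, 1.216, -1.207]
force: [-1.2, 0.8, -2.4]
finger_gap: 0.0332
```

```bash
python3 -c "
from h import *
plan(.523,-.307,.013,-.003)"
```

```text
t 5.7 d [0.0017 0.034  0.0038] turn -0.0 tcp [ 0.5194 -0.3054  0.047 ] yaw -0.003 F [-1.18  0.84 -2.37] gap 0.0332
```

Descend slowly, then part the fingers modestly (closure 0.4, about 51 mm).

Emit:
{"name": "servo_tool", "arguments": {"deltas": [[0.0017,0.01,0.0038,0,0.9],[0.0017,0.018,0.0038,0,0.9],[0.0017,0.025,0.0038,0,0.9],[0.0017,0.029,0.0038,0,0.9],[0.0017,0.032,0.0038,0,0.9],[0.0017,0.034,0.0038,0,0.9],[0.0017,0.035,0.0038,0,0.9],[0.0017,0.035,0.0038,0,0.9]]}}

```text
t: 6.5
tcp_pos: [0.5231, -0.307, 0.0121]
tcp_rot: [-1.207, 1.216, -1.207]
force: [0.6, -0.1, -3.1]
finger_gap: 0.0332
```

Emit:
{"name": "servo_tool", "arguments": {"deltas": [[0,0,0,0,0.55],[0,0,0,0,0.45],[0,0,0,0,0.4],[0,0,0,0,0.4]]}}

```text
t: 6.9
tcp_pos: [0.5234, -0.3071, 0.0123]
tcp_rot: [-1.207, 1.215, -1.207]
force: [0.7, -1.0, 0.4]
finger_gap: 0.051
```

Emit:
{"name": "servo_tool", "arguments": {"deltas": [[0,-0.02,0,0,0.4],[0,-0.05,0,0,0.4],[0,-0.09,0,0,0.3],[0,-0.09,0,0,0.2]]}}

```text
t: 7.3
tcp_pos: [0.5272, -0.3093, 0.1077]
tcp_rot: [-1.204, 1.207, -1.215]
force: [0.6, -0.2, -0.2]
finger_gap: 0.068
```

```bash
python3 -c "
from h import *
plan(.507,-.1335,.085,-.332)"
```

```text
t 7.3 d [-0.1758  0.0225 -0.0209] turn 0.329 tcp [ 0.5272 -0.3093  0.1077] yaw -0.003 F [ 0.63 -0.22 -0.23] gap 0.068
```

Emit:
{"name": "servo_tool", "arguments": {"deltas": [[-0.04,0,-0.005,0.08,0.2],[-0.08,0,-0.01,0.16,0.2],[-0.12,0,-0.015,0.24,0.2],[-0.155,0.01,-0.02,0.329,0.2],[-0.1758,0.022,-0.0209,0.329,0.2],[-0.1758,0.03,-0.0209,0.329,0.2],[-0.1758,0.04,-0.0209,0.329,0.2],[-0.1758,0.04,-0.0209,0.329,0.2]]}}

```text
t: 8.1
tcp_pos: [0.5062, -0.1349, 0.0662]
tcp_rot: [-1.03, 1.448, -1.453]
force: [-0.6, -0.2, 1.0]
finger_gap: 0.0684
```

```bash
python3 - <<'E'
from h import *
plan(.507,-.1335,.01,-.332)
for c in("top","side"):
    im,d=grab_frame(c)
    cv2.imwrite(f"pics/d_{c}.png",cv2.resize(im[150:300,180:420],None,fx=3,fy=3,interpolation=cv2.INTER_CUBIC)[:,:,::-1])
E
```

```text
t 8.1 d [-0.0015  0.0562  0.0001] turn -0.002 tcp [ 0.5062 -0.1349  0.0662] yaw -0.334 F [-0.57 -0.19  0.99] gap 0.0684
```

View pics/d_side.png

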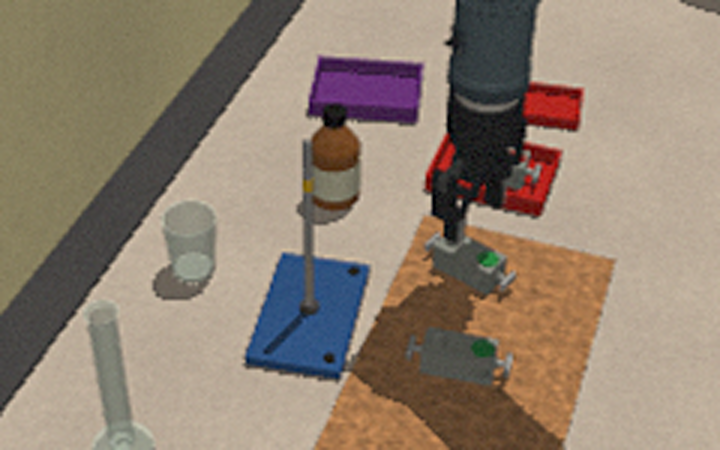

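Emit:
{"name": "servo_tool", "arguments": {"deltas": [[-0.0015,0.02,0,0,0.2],[-0.0015,0.035,0,0,0.2],[-0.0015,0.05,0,0,0.2],[-0.0015,0.0555,0,0,0.2],[-0.0015,0.0555,0,0,0.2],[-0.0015,0.0555,0,0,0.4],[-0.0015,0.0555,0,0,0.9],[-0.0015,0.0555,0,0,0.9]]}}

```text
t: 9.0
tcp_pos: [0.5084, -0.1339, 0.0127]
tcp_rot: [-1.027, 1.446, -1.455]
force: [-1.3, -0.8, 6.0]
finger_gap: 0.0329
```

Emit:
{"name": "servo_tool", "arguments": {"deltas": [[0,0,0,0,0.9],[0,0,0,0,0.9],[0,0,0,0,0.9],[0,-0.02,0,0,0.9],[0,-0.05,0,0,0.9],[0,-0.06,0,0,0.9],[0,-0.06,0,0,0.9],[0,-0.06,0,0,0.9]]}}

```text
t: 9.8
tcp_pos: [0.5074, -0.1337, 0.0719]
tcp_rot: [-1.028, 1.446, -1.454]
force: [0.1, 0.3, -3.9]
finger_gap: 0.0327
```

```bash
cat >>h.py <<'E'
def weigh(n=14):
    a=[];f=[]
    for i in range(n):
        grab_frame("top");s=state();a.append(s["force"][2]);f.append(s["joint_torque"][1])
    print("Fz mean",np.mean(a).round(3),"sd",np.std(a).round(2),"tau2",np.mean(f).round(3))
E
python3 - <<'E'
from h import *
weigh();plan(.507,-.1335,.011,-.332)
E
```

```text
Fz mean -3.225 sd 0.51 tau2 -52.533
t 10.5 d [ 0.0001  0.0617 -0.0015] turn -0.003 tcp [ 0.5081 -0.1338  0.0727] yaw -0.335 F [-0.57 -0.48 -1.95] gap 0.0329
```

Emit:
{"name": "servo_tool", "arguments": {"deltas": [[0,0.02,0,0,0.9],[0,0.04,0,0,0.9],[0,0.052,0,0,0.9],[0,0.057,0,0,0.9],[0,0.06,0,0,0.9],[0,0.0605,0,0,0.9],[0,0.0605,0,0,0.4],[0,0.0605,0,0,0.2]]}}

```text
t: 11.3
tcp_pos: [0.5094, -0.1341, 0.0129]
tcp_rot: [-1.026, 1.444, -1.456]
force: [-0.1, 0.7, -0.1]
finger_gap: 0.0614
```

Emit:
{"name": "servo_tool", "arguments": {"deltas": [[0,0,0,0,0.2],[0,0,0,0,0.2],[0,-0.03,0,0,0.2],[0,-0.07,0,0,0.2],[0,-0.07,0,0,0.2]]}}

```text
t: 11.8
tcp_pos: [0.5122, -0.1347, 0.0873]
tcp_rot: [-1.02, 1.438, -1.46]
force: [1.4, -0.2, 1.0]
finger_gap: 0.0687
```

```bash
python3 - <<'E'
from h import *
weigh(5);plan(.481,.005,.07,.115)
E
```

```text
Fz mean -0.287 sd 0.62 tau2 -51.708
t 12.05 d [-0.1222  0.0116 -0.0711] turn -0.45 tcp [ 0.508  -0.1338  0.082 ] yaw -0.335 F [ 0.56  0.05 -0.67] gap 0.0686
```

Emit:
{"name": "servo_tool", "arguments": {"deltas": [[-0.03,0,-0.018,-0.11,0.2],[-0.06,0,-0.036,-0.22,0.2],[-0.09,0,-0.053,-0.33,0.2],[-0.1222,0.005,-0.0711,-0.45,0.2],[-0.1222,0.01,-0.0711,-0.45,0.2],[-0.1222,0.01,-0.0711,-0.45,0.2],[-0.1222,0.01,-0.0711,-0.45,0.2]]}}

```text
t: 12.75
tcp_pos: [0.4807, 0.0038, 0.071]
tcp_rot: [-1.259, 1.12, -1.13]
force: [-0.4, -0.4, 0.4]
finger_gap: 0.0682
```

```bash
python3 - <<'E'
from h import *
plan(.481,.005,.011,.115)
E
```

```text
t 12.75 d [-0.0013  0.06    0.0002] turn -0.002 tcp [0.4807 0.0038 0.071 ] yaw 0.113 F [-0.38 -0.42  0.36] gap 0.0682
```

Emit:
{"name": "servo_tool", "arguments": {"deltas": [[-0.0013,0.02,0,0,0.2],[-0.0013,0.04,0,0,0.2],[-0.0013,0.053,0,0,0.2],[-0.0013,0.059,0,0,0.2],[-0.0013,0.059,0,0,0.2],[-0.0013,0.059,0,0,0.4],[-0.0013,0.059,0,0,0.9],[-0.0013,0.059,0,0,0.9]]}}

```text
t: 13.55
tcp_pos: [0.4815, 0.0049, 0.0129]
tcp_rot: [-1.258, 1.119, -1.131]
force: [-1.1, -0.6, 3.5]
finger_gap: 0.033
```

Emit:
{"name": "servo_tool", "arguments": {"deltas": [[0,0,0,0,0.9],[0,0,0,0,0.9],[0,0,0,0,0.9],[0,-0.02,0,0,0.9],[0,-0.05,0,0,0.9],[0,-0.06,0,0,0.9],[0,-0.06,0,0,0.9],[0,-0.06,0,0,0.9]]}}

```text
t: 14.35
tcp_pos: [0.4807, 0.0049, 0.0723]
tcp_rot: [-1.258, 1.12, -1.131]
force: [-0.1, -0.4, -1.3]
finger_gap: 0.0326
```

```bash
python3 - <<'E'
from h import *
weigh();plan(.4836,.3685,.12,.19)
E
```

```text
Fz mean -1.29 sd 0.45 tau2 -47.292
t 15.05 d [-0.3607 -0.048   0.0437] turn -0.077 tcp [0.4811 0.005  0.0729] yaw 0.113 F [ 0.13 -0.46 -1.68] gap 0.0328
```

```bash
python3 - <<'E'
from h import *
plan(.493,.3205,.075,.19)
E
```

```text
t 15.05 d [-0.3121 -0.0028  0.0474] turn -0.077 tcp [0.4811 0.005  0.0729] yaw 0.113 F [ 0.13 -0.46 -1.68] gap 0.0328
```

Emit:
{"name": "servo_tool", "arguments": {"deltas": [[-0.04,-0.003,0.006,-0.02,0.9],[-0.085,-0.003,0.013,-0.04,0.9],[-0.13,-0.003,0.02,-0.06,0.9],[-0.175,-0.003,0.027,-0.077,0.9],[-0.22,-0.003,0.034,-0.077,0.9],[-0.265,-0.003,0.041,-0.077,0.9],[-0.3,-0.003,0.046,-0.077,0.9],[-0.3121,-0.003,0.0474,-0.077,0.9]]}}

```text
t: 15.85
tcp_pos: [0.4919, 0.3262, 0.0755]
tcp_rot: [-1.289, 1.059, -1.067]
force: [-0.3, 0.4, -0.7]
finger_gap: 0.0329
```

```bash
python3 - <<'E'
from h import *
plan(.493,.3205,.014,.19)
im,d=grab_frame("side")
cv2.imwrite("pics/e.png",cv2.resize(im[270:420,200:420],None,fx=3.4,fy=3.4,interpolation=cv2.INTER_CUBIC)[:,:,::-1])
plan(.493,.3205,.014,.19)
E
```

```text
t 15.85 d [ 0.0058  0.0615 -0.0005] turn 0.005 tcp [0.4919 0.3262 0.0755] yaw 0.195 F [-0.31  0.4  -0.73] gap 0.0329
t 15.9 d [ 0.0057  0.0614 -0.0004] turn 0.005 tcp [0.4919 0.3261 0.0754] yaw 0.195 F [-0.42  2.21 -0.39] gap 0.0326
```

View pics/e.png

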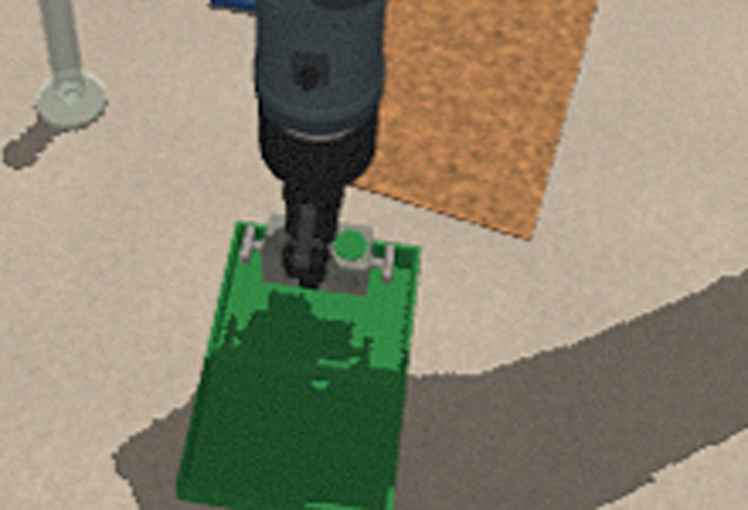

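Emit:
{"name": "servo_tool", "arguments": {"deltas": [[0.0055,0.015,0,0.005,0.9],[0.0055,0.03,0,0.005,0.9],[0.0055,0.042,0,0.005,0.9],[0.0055,0.05,0,0.005,0.9],[0.0055,0.055,0,0.005,0.9],[0.0055,0.058,0,0.005,0.9],[0.0055,0.06,0,0.005,0.9],[0.0055,0.0615,0,0.005,0.9]]}}

```text
t: 16.7
tcp_pos: [0.4936, 0.321, 0.0141]
tcp_rot: [-1.287, 1.063, -1.071]
force: [0.1, -0.7, -1.4]
finger_gap: 0.0324
```

```bash
python3 - <<'E'
from h import *
weigh(3);plan(.493,.3205,.0125,.19)
E
```

```text
Fz mean -1.024 sd 0.39 tau2 -59.869
t 16.85 d [ 0.0003  0.0017 -0.0006] turn 0.0 tcp [0.4935 0.3209 0.0142] yaw 0.19 F [-0.24 -0.11 -0.75] gap 0.0328
```

Not yet touching; lower by 0.5 mm steps until contact shows.

Emit:
{"name": "servo_tool", "arguments": {"deltas": [[0,0.0005,0,0,0.9],[0,0.001,0,0,0.9],[0,0.001,0,0,0.9]]}}

```text
t: 17.15
tcp_pos: [0.4937, 0.321, 0.014]
tcp_rot: [-1.287, 1.062, -1.071]
force: [-2.3, -1.9, 4.7]
finger_gap: 0.0325
```

Emit:
{"name": "servo_tool", "arguments": {"deltas": [[0,0.0005,0,0,0.9],[0,0.001,0,0,0.9],[0,0.001,0,0,0.9]]}}

```text
t: 17.45
tcp_pos: [0.4937, 0.321, 0.0139]
tcp_rot: [-1.287, 1.062, -1.071]
force: [-2.8, -2.8, 10.4]
finger_gap: 0.033
```

```bash
python3 - <<'E'
from h import *
weigh(4);plan(.493,.3205,.0125,.19)
E
```

```text
Fz mean 11.149 sd 0.37 tau2 -54.299
t 17.65 d [ 0.0004  0.0014 -0.0008] turn 0.0 tcp [0.4937 0.321  0.0139] yaw 0.19 F [-3.15 -2.02 11.45] gap 0.0328
```

Emit:
{"name": "servo_tool", "arguments": {"deltas": [[0,-0.0003,0,0,0.9],[0,-0.0003,0,0,0.6],[0,-0.0003,0,0,0.5],[0,-0.0003,0,0,0.4],[0,-0.0003,0,0,0.4],[0,-0.0003,0,0,0.4]]}}

```text
t: 18.25
tcp_pos: [0.4937, 0.321, 0.0141]
tcp_rot: [-1.287, 1.062, -1.071]
force: [0.1, -0.3, -0.1]
finger_gap: 0.0515
```

Emit:
{"name": "servo_tool", "arguments": {"deltas": [[0,-0.02,0,0,0.4],[0,-0.05,0,0,0.4],[0,-0.09,0,0,0.3],[0,-0.09,0,0,0.2]]}}

```text
t: 18.65
tcp_pos: [0.496, 0.3233, 0.1092]
tcp_rot: [-1.278, 1.059, -1.072]
force: [0.5, -0.2, 0.3]
finger_gap: 0.0681
```

```bash
python3 - <<'E'
from h import *
plan(.507,-.1335,.1,-.332)
E
```

```text
t 18.65 d [ 0.4506  0.0064 -0.0757] turn 0.522 tcp [0.496  0.3233 0.1092] yaw 0.19 F [ 0.52 -0.18  0.28] gap 0.0681
```

Emit:
{"name": "servo_tool", "arguments": {"deltas": [[0.045,0,-0.007,0.06,0.2],[0.09,0,-0.015,0.12,0.2],[0.135,0,-0.022,0.18,0.2],[0.18,0,-0.03,0.24,0.2],[0.225,0,-0.037,0.3,0.2],[0.27,0,-0.045,0.36,0.2],[0.315,0,-0.053,0.42,0.2],[0.36,0,-0.06,0.48,0.2]]}}

```text
t: 19.45
tcp_pos: [0.5047, -0.0434, 0.1068]
tcp_rot: [-1.04, 1.414, -1.421]
force: [0.2, 0.2, -0.7]
finger_gap: 0.0682
```

```bash
python3 - <<'E'
from h import *
plan(.507,-.1335,.065,-.332)
for c in("top","side"):
    im,d=grab_frame(c);P=cloud(c,d);hsv=cv2.cvtColor(im,cv2.COLOR_RGB2HSV);h,s,v=cv2.split(hsv)
    for n,xy in dict(g2=(.487,-.127),g1=(.471,.316)).items():
        t=(d>0)&(np.hypot(P[...,0]-xy[0],P[...,1]-xy[1])<.02)&(P[...,2]>.025)&(P[...,2]<.05)&(h>40)&(h<85)&(s>100)
        print(c,n,t.sum(),P[t].mean(0).round(4) if t.any() else 0)
    for n in ("boss_green_1","boss_green_1_bore","rod_top","rod_mark"):
        for r in place_of(c,n)[:2]: print(c,n,round(r["score"],2),world(c,r["centre"]).round(4))
E
```

```text
t 19.45 d [0.086  0.0412 0.0276] turn 0.04 tcp [ 0.5047 -0.0434  0.1068] yaw -0.292 F [ 0.21  0.19 -0.68] gap 0.0682
top g2 29 [ 0.4862 -0.1256  0.0347]
top g1 31 [0.4707 0.3176 0.0365]
top boss_green_1 0.93 [0.495  0.3215 0.004 ]
top boss_green_1 0.63 [ 5.052e-01 -1.301e-01  1.000e-04]
top boss_green_1_bore 0.46 [ 5.057e-01 -1.344e-01  5.000e-04]
top rod_top 0.81 [ 0.6491 -0.0134  0.231 ]
side g2 26 [ 0.4873 -0.1241  0.0365]
side g1 60 [0.4704 0.318  0.0373]
side boss_green_1 0.93 [0.4916 0.3186 0.0061]
side boss_green_1 0.76 [ 0.5051 -0.1356  0.0023]
side boss_green_1_bore 0.64 [ 0.5268 -0.1381  0.0034]
side rod_top 0.86 [ 0.6472 -0.0145  0.2326]
side rod_mark 0.81 [ 0.6469 -0.0103  0.1911]
```

Emit:
{"name": "servo_tool", "arguments": {"deltas": [[0.04,0,0.013,0.04,0.2],[0.086,0.02,0.0278,0.04,0.2],[0.086,0.04,0.0282,0.04,0.2],[0.086,0.05,0.0282,0.04,0.2],[0.086,0.05,0.0282,0.04,0.2],[0.086,0.05,0.0282,0.04,0.2]]}}

```text
t: 20.55
tcp_pos: [0.509, -0.1285, 0.0567]
tcp_rot: [-1.02, 1.438, -1.442]
force: [-1.3, 0.0, 0.3]
finger_gap: 0.0682
```

```bash
python3 - <<'E'
from h import *
plan(.508,-.1335,.0125,-.334)
E
```

```text
t 20.55 d [0.0056 0.0441 0.0001] turn 0.009 tcp [ 0.509  -0.1285  0.0567] yaw -0.325 F [-1.29  0.03  0.32] gap 0.0682
```

Emit:
{"name": "servo_tool", "arguments": {"deltas": [[0.0056,0.01,0,0.009,0.2],[0.0056,0.025,0,0.009,0.2],[0.0056,0.038,0,0.009,0.2],[0.0056,0.0435,0,0.009,0.2],[0.0056,0.0435,0,0.009,0.2],[0.0056,0.0435,0,0.009,0.4],[0.0056,0.0435,0,0.009,0.9],[0.0056,0.0435,0,0.009,0.9]]}}

```text
t: 21.35
tcp_pos: [0.5083, -0.1336, 0.0138]
tcp_rot: [-1.014, 1.444, -1.449]
force: [0.0, 0.2, 3.2]
finger_gap: 0.033
```

Emit:
{"name": "servo_tool", "arguments": {"deltas": [[0,0,0,0,0.9],[0,0,0,0,0.9],[0,0,0,0,0.9],[0,-0.02,0,0,0.9],[0,-0.06,0,0,0.9],[0,-0.1,0,0,0.9],[0,-0.14,0,0,0.9],[0,-0.18,0,0,0.9]]}}

```text
t: 22.15
tcp_pos: [0.5047, -0.1348, 0.1951]
tcp_rot: [-1.015, 1.444, -1.449]
force: [0.7, 0.1, -4.3]
finger_gap: 0.0328
```

Emit:
{"name": "servo_tool", "arguments": {"deltas": [[0,-0.04,0,0,0.9],[0,-0.08,0,0,0.9],[0,-0.08,0,0,0.9]]}}

```text
t: 22.45
tcp_pos: [0.5065, -0.1362, 0.2805]
tcp_rot: [-1.007, 1.436, -1.454]
force: [1.4, -0.8, -2.8]
finger_gap: 0.0328
```

```bash
python3 - <<'E'
from h import *
weigh(4)
plan(.508,-.1335,.3,-.334)
for c in("top","side"):
    im,d=grab_frame(c);P=cloud(c,d);h,s,v=cv2.split(cv2.cvtColor(im,cv2.COLOR_RGB2HSV))
    t=(d>0)&(np.hypot(P[...,0]-.508,P[...,1]+.1335)<.06)&(P[...,2]>.2)&(P[...,2]<.32)
    g=t&(h>40)&(h<85)&(s>100);print(c,"tag",g.sum(),P[g].mean(0).round(4) if g.any() else 0)
    for n in ("boss_green_1","boss_green_1_bore"):
        for r in place_of(c,n)[:3]: print(c,n,round(r["score"],2),world(c,r["centre"]).round(4))
    w=[int(q) for q in pix(c,[.52,-.1335,.28])];print(w)
    y0=max(w[1]-60,0);x0=w[0]-80
    cv2.imwrite(f"pics/f_{c}.png",cv2.resize(im[y0:y0+120,x0:x0+160],None,fx=4,fy=4,interpolation=cv2.INTER_CUBIC)[:,:,::-1])
E
```

```text
Fz mean -3.252 sd 0.52 tau2 -46.09
t 22.65 d [-0.0038 -0.0267  0.0052] turn 0.0 tcp [ 0.5021 -0.1352  0.2732] yaw -0.334 F [ 0.73  0.02 -2.66] gap 0.0327
top tag 0 0
top boss_green_1 0.8 [0.4925 0.3199 0.0034]
top boss_green_1 0.56 [ 0.6479 -0.0156  0.2313]
top boss_green_1_bore 0.41 [ 0.5241 -0.1404  0.2617]
[314, 256]
side tag 27 [ 0.4815 -0.127   0.2968]
side boss_green_1 0.85 [0.4928 0.322  0.0068]
side boss_green_1 0.73 [ 0.5006 -0.1366  0.262 ]
side boss_green_1 0.21 [ 6.472e-01 -1.230e-02  6.000e-04]
side boss_green_1_bore 0.63 [ 0.5231 -0.1389  0.2639]
[338, 168]
```

View pics/f_side.png

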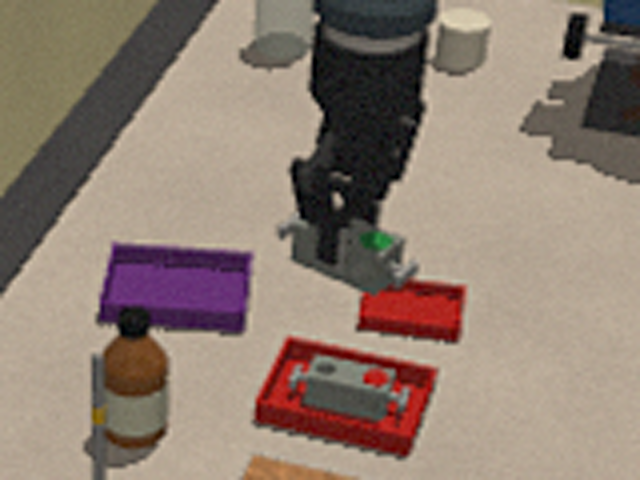

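```bash
python3 - <<'E'
from h import *
plan(.629,-.0275,.272,.7);print(state()["joints"].round(2))
E
```

```text
t 22.95 d [-0.1431  0.0049  0.0836] turn -1.034 tcp [ 0.5031 -0.1354  0.2743] yaw -0.334 F [-0.43 -0.03 -1.81] gap 0.033
[ 0.26  0.27 -0.09  1.84  0.02  1.03 -1.74]
```

Emit:
{"name": "servo_tool", "arguments": {"deltas": [[-0.02,0,0.012,-0.12,0.9],[-0.04,0,0.024,-0.24,0.9],[-0.06,0,0.036,-0.36,0.9],[-0.08,0,0.048,-0.48,0.9],[-0.1,0,0.06,-0.6,0.9],[-0.12,0,0.072,-0.72,0.9],[-0.135,0,0.08,-0.84,0.9],[-0.143,0,0.0836,-0.96,0.9]]}}

```text
t: 23.75
tcp_pos: [0.6298, -0.026, 0.2762]
tcp_rot: [-1.43, 0.724, -0.737]
force: [0.8, -0.3, -3.3]
finger_gap: 0.033
```

Emit:
{"name": "servo_tool", "arguments": {"deltas": [[0,0,0,-0.07,0.9],[0,0,0,-0.07,0.9],[0,0,0,-0.07,0.9]]}}

```text
t: 24.05
tcp_pos: [0.6296, -0.0263, 0.2758]
tcp_rot: [-1.448, 0.672, -0.685]
force: [-0.2, 0.1, -3.5]
finger_gap: 0.0329
```

```bash
cat > look.py <<'E'
from h import *
import sys
plan(.629,-.0275,.272,.7)
s=state();w=yaw()[1];u=np.array([np.cos(w),np.sin(w),0]);b=s["tcp_pos"]+.0227*u-[0,0,.0108];print("bore pred",b.round(4))
for c in("top","side"):
    im,d=grab_frame(c)
    for n in ("boss_green_1_bore","boss_green_1","rod_top","rod_mark"):
        for r in place_of(c,n)[:3]: print(c,n,round(r["score"],2),world(c,r["centre"]).round(4))
    if c=="side":
        P=cloud(c,d);h,S,v=cv2.split(cv2.cvtColor(im,cv2.COLOR_RGB2HSV))
        g=(d>0)&(P[...,2]>.15)&(h>40)&(h<85)&(S>100);print("tag",P[g].mean(0).round(4), "tag pred",(s["tcp_pos"]-.0223*u+[0,0,.0222]).round(4))
        q=[int(k) for k in pix(c,b)];y0,x0=q[1]-55,q[0]-60
        np.savez("pics/last.npz",im=im,d=d)
        big=cv2.resize(im[y0:y0+110,x0:x0+120],None,fx=5,fy=5,interpolation=cv2.INTER_CUBIC)[:,:,::-1].copy()
        for p,col in((b,(255,0,255)),(b+[0,0,.032],(255,255,0))):
            ring=[[*( (np.array(pix(c,p+.0085*np.array([np.cos(t),np.sin(t),0])))-[x0,y0]+.5)*5)] for t in np.linspace(0,6.3,30)]
            cv2.polylines(big,[np.int32(ring)],False,col,1)
        cv2.imwrite(sys.argv[1],big)
E
python3 look.py pics/g.png
```

```text
t 24.05 d [ 0.0005  0.0038 -0.0012] turn 0.0 tcp [ 0.6296 -0.0263  0.2758] yaw 0.7 F [-0.21  0.13 -3.47] gap 0.0329
bore pred [ 0.6469 -0.0117  0.265 ]
top boss_green_1 0.54 [ 0.5198 -0.3051  0.0059]
side boss_green_1_bore 0.74 [ 0.6443 -0.0082  0.2671]
side boss_green_1 0.83 [ 0.6302 -0.0284  0.262 ]
side boss_green_1 0.82 [0.4933 0.3222 0.0056]
side rod_top 0.91 [ 0.6473 -0.0123  0.2339]
side rod_mark 0.62 [ 0.6459 -0.0091  0.1933]
tag [ 0.5482 -0.2172  0.337 ] tag pred [ 0.6125 -0.0407  0.298 ]
```

View pics/g.png

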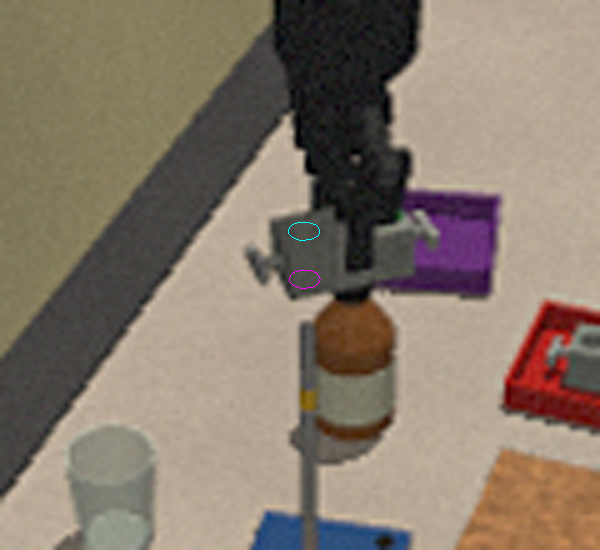

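```bash
python3 - <<'E'
from h import *
z=np.load("pics/last.npz");im,d=z["im"],z["d"];P=cloud("side",d)
s=state();w=yaw()[1];u=np.array([np.cos(w),np.sin(w),0]);n=np.array([-np.sin(w),np.cos(w),0]);t=s["tcp_pos"]
Q=P-t;a=Q@u;b=Q@n;zz=Q[...,2]
m=(d>0)&(zz>-.008)&(zz<.019)&(abs(a)<.06)&(abs(b)<.03)
f=m&(b>.010)   # front side face
A=a[f];print("face n",f.sum(),"b med",np.median(b[f][abs(A)>.013]).round(4))
for r in range(0,1):
    rows=np.where(f.any(1))[0]
for r in rows: 
    k=f[r]; print(r,"a range",a[r][k].min().round(4),a[r][k].max().round(4),"z",zz[r][k].mean().round(4))
tp=(d>0)&(zz>.019)&(zz<.027)&(abs(a)<.04)&(abs(b)<.02);h,S,v=cv2.split(cv2.cvtColor(im,cv2.COLOR_RGB2HSV))
g=tp&(h>40)&(h<85)&(S>90);print("top z",np.median(zz[tp]).round(4),tp.sum(),"tag a,b,z",a[g].mean().round(4),b[g].mean().round(4),g.sum())
# rod: darkest/greyest sub-pixel column per row vs prediction
gray=im.astype(float)
for Z in np.arange(.07,.23,.02):
    c0,r0=pix("side",[.6465,-.013,Z]);r=int(round(r0));
    k=(d[r]>0)&(np.hypot(P[r,:,0]-.6465,P[r,:,1]+.013)<.02)&(P[r,:,2]>.03);cols=np.where(k)[0]
    print("Z",Z.round(2),"pred col",round(c0,2),"seen",cols.mean().round(2) if len(cols) else None,len(cols))
E
```

```text
face n 183 b med 0.0162
178 a range -0.0506 -0.0281 z 0.0163
179 a range -0.0509 -0.0197 z 0.0143
180 a range -0.0509 -0.0173 z 0.0104
181 a range -0.0508 0.0248 z 0.0107
182 a range -0.0331 0.0307 z 0.0145
183 a range -0.0348 0.0355 z 0.0123
184 a range -0.0344 0.0358 z 0.0071
185 a range -0.0338 0.0499 z 0.0055
186 a range -0.0283 0.0504 z 0.0022
187 a range -0.0159 0.0502 z -0.0008
188 a range -0.0043 0.0503 z -0.0029
189 a range 0.0122 0.0358 z -0.005
190 a range 0.0239 0.0353 z -0.0064
top z 0.021 98 tag a,b,z -0.0004 -0.0175 1
Z 0.07 pred col 282.53 seen 283.0 3
Z 0.09 pred col 282.46 seen 283.0 3
Z 0.11 pred col 282.38 seen 283.0 3
Z 0.13 pred col 282.31 seen 282.5 4
Z 0.15 pred col 282.23 seen 282.5 4
Z 0.17 pred col 282.15 seen 282.5 4
Z 0.19 pred col 282.07 seen 282.5 4
Z 0.21 pred col 281.99 seen 282.0 3
```

Emit:
{"name": "servo_tool", "arguments": {"deltas": [[-0.0003,0.01,-0.0014,0,0.9],[-0.0003,0.02,-0.0014,0,0.9],[-0.0003,0.026,-0.0014,0,0.9],[-0.0003,0.028,-0.0014,0,0.9],[-0.0003,0.03,-0.0014,0,0.9],[-0.0003,0.032,-0.0014,0,0.9],[-0.0003,0.034,-0.0014,0,0.9],[-0.0003,0.036,-0.0014,0,0.9]]}}

```text
t: 25.35
tcp_pos: [0.6292, -0.0263, 0.2403]
tcp_rot: [-1.448, 0.669, -0.684]
force: [0.2, 0.7, -3.4]
finger_gap: 0.0328
```

```bash
python3 - <<'E'
from h import *
weigh(3);plan(.6283,-.027,.2008,.7)
E
```

```text
Fz mean -3.275 sd 0.49 tau2 -58.174
t 25.5 d [ 0.      0.0394 -0.0016] turn 0.003 tcp [ 0.629  -0.0263  0.2402] yaw 0.703 F [ 0.82 -0.71 -3.55] gap 0.0332
```

Emit:
{"name": "servo_tool", "arguments": {"deltas": [[0,0.002,-0.0012,-0.003,0.9],[0,0.004,-0.0012,-0.003,0.9],[0,0.006,-0.0012,-0.003,0.9],[0,0.008,-0.0012,-0.003,0.9],[0,0.01,-0.0012,-0.003,0.9],[0,0.012,-0.0012,-0.003,0.9],[0,0.014,-0.0012,-0.003,0.9],[0,0.016,-0.0012,-0.003,0.9]]}}

```text
t: 26.3
tcp_pos: [0.6283, -0.027, 0.224]
tcp_rot: [-1.449, 0.667, -0.681]
force: [0.8, -0.1, -3.5]
finger_gap: 0.0328
```

```bash
python3 - <<'E'
from h import *
weigh(3);plan(.6283,-.027,.2008,.7);print(state()["torque"].round(2))
E
python3 look.py pics/i.png
```

```text
Fz mean -3.275 sd 0.58 tau2 -58.506
t 26.45 d [ 0.0001  0.0232 -0.0003] turn 0.006 tcp [ 0.6282 -0.0269  0.224 ] yaw 0.706 F [-0.02  0.07 -3.76] gap 0.0327
[-0.06 -0.02  0.02]
t 26.45 d [ 0.001 -0.048  0.001] turn 0.006 tcp [ 0.6282 -0.0269  0.224 ] yaw 0.706 F [-0.02  0.07 -3.76] gap 0.0327
bore pred [ 0.6455 -0.0122  0.2132]
top boss_green_1 0.84 [0.4934 0.3169 0.0027]
top rod_mark 0.34 [ 0.5243 -0.307  -0.0008]
side boss_green_1_bore 0.77 [ 0.6461 -0.0133  0.2135]
side boss_green_1 0.74 [ 0.6246 -0.0286  0.2148]
side boss_green_1 0.62 [0.491  0.3206 0.0063]
side rod_top 0.55 [ 0.6874 -0.2091  0.0026]
side rod_mark 0.93 [ 0.645  -0.0103  0.1938]
tag [ 0.5529 -0.2071  0.3054] tag pred [ 0.6112 -0.0414  0.2462]
```

View pics/i.png

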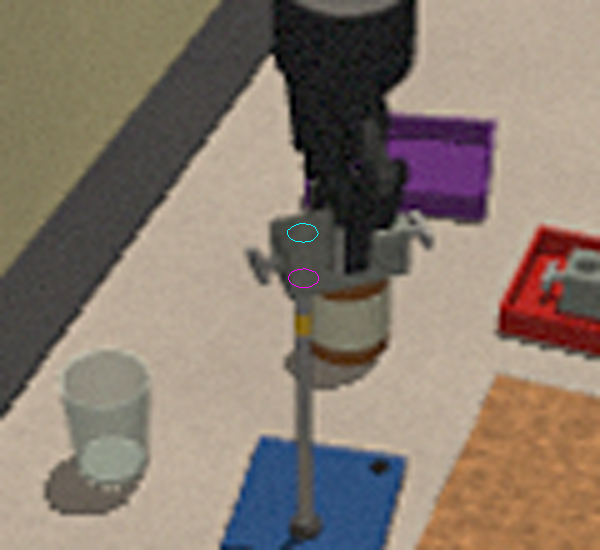

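Emit:
{"name": "servo_tool", "arguments": {"deltas": [[0,0.004,0,-0.003,0.9],[0,0.008,0,-0.006,0.9],[0,0.012,0,-0.006,0.9],[0,0.016,0,-0.006,0.9],[0,0.019,0,-0.006,0.9],[0,0.0215,0,-0.006,0.9],[0,0.023,0,-0.006,0.9],[0,0.023,0,-0.006,0.9]]}}

```text
t: 27.75
tcp_pos: [0.6285, -0.0267, 0.201]
tcp_rot: [-1.451, 0.663, -0.676]
force: [0.1, -0.2, -2.6]
finger_gap: 0.0329
```

```bash
cat > chk.py <<'E'
from h import *
F=[]
for i in range(8):
    im,d=grab_frame("side");F.append(state()["force"])
print("F",np.mean(F,0).round(2));plan(.6283,-.027,.2008,.7)
s=state();print("tilt deg",np.degrees(np.arccos(-yaw()[0][2,1])).round(2), s["joint_vel"].round(3))
P=cloud("side",d);h,S,v=cv2.split(cv2.cvtColor(im,cv2.COLOR_RGB2HSV));t=s["tcp_pos"];w=yaw()[1];u=np.array([np.cos(w),np.sin(w),0]);n=np.array([-u[1],u[0],0])
Q=P-t;a=Q@u;b=Q@n;zz=Q[...,2]
m=(d>0)&(b>.013)&(b<.02)&(zz<.03)&(zz>-.03)&(abs(a)<.037)&(abs(a)>.014);
for lo,hi in((-.036,-.014),(.014,.036)):
    k=m&(a>lo)&(a<hi);print("face zrange world",np.percentile(P[k][:,2],[2,98]).round(4))
tape=(d>0)&(np.hypot(P[...,0]-.6455,P[...,1]+.0125)<.02)&(P[...,2]>.15)&(h>15)&(h<35)&(S>120);print("tape z",P[tape][:,2].min() if tape.any() else 0,P[tape][:,2].max() if tape.any() else 0,tape.sum())
k=(d>0)&(zz>.019)&(zz<.026)&(abs(a)<.036)&(abs(b)<.015)
A=np.c_[a[k],b[k],np.ones(k.sum())];print("top plane slope",np.linalg.lstsq(A,P[k][:,2],rcond=None)[0].round(4),k.sum())
E
python3 chk.py; python3 look.py pics/j.png
```

```text
F [ 0.1  -0.1  -3.25]
t 28.15 d [-0.      0.0005 -0.0005] turn 0.012 tcp [ 0.6287 -0.0267  0.2013] yaw 0.712 F [-0.61  0.   -4.25] gap 0.0327
tilt deg 0.94 [-0.    -0.     0.     0.     0.001  0.001 -0.001]
face zrange world [0.1902 0.2239]
face zrange world [0.1911 0.2235]
tape z 0.17641433680902818 0.1783247933765798 2
top plane slope [-0.0035 -0.0332  0.2226] 64
t 28.15 d [ 0.001  -0.0706  0.0009] turn 0.012 tcp [ 0.6287 -0.0267  0.2013] yaw 0.712 F [-0.61  0.   -4.25] gap 0.0327
bore pred [ 0.6458 -0.0119  0.1905]
top boss_green_1 0.93 [0.4924 0.32   0.0048]
side boss_green_1_bore 0.64 [ 0.6446 -0.0147  0.1876]
side boss_green_1_bore 0.22 [ 0.746   0.2139 -0.0031]
side boss_green_1 0.69 [ 0.6273 -0.0301  0.191 ]
side boss_green_1 0.61 [0.491  0.3215 0.0045]
side rod_top 0.62 [0.4916 0.3217 0.0048]
side rod_top 0.39 [ 0.6415 -0.0089  0.1899]
side rod_mark 0.55 [ 0.6444 -0.0106  0.1917]
tag [ 0.5148 -0.2845  0.271 ] tag pred [ 0.6118 -0.0413  0.2235]
```

View pics/j.png

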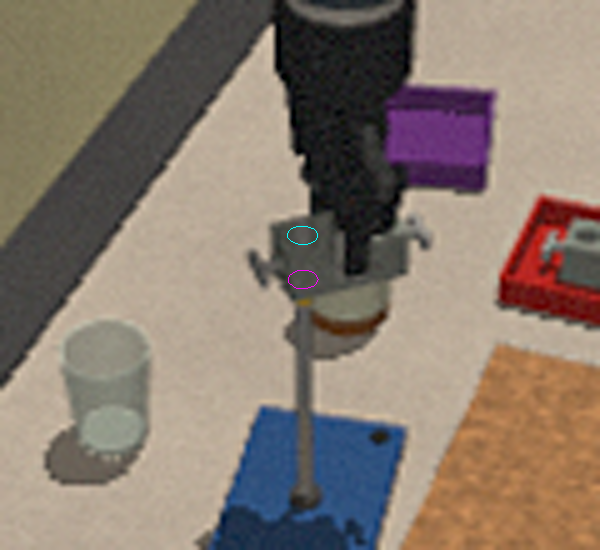

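```bash
python3 - <<'E'
from h import *
g=R.from_rotvec([-1.014,1.444,-1.449]).as_matrix();M,w=yaw()
print("tool down axis at grasp",g[:,1].round(4),"now",M[:,1].round(4))
print("grasp in tool: world-up",(g.T@[0,0,1]).round(4),"now",(M.T@[0,0,1]).round(4))
job_done()
E
```

```text
tool down axis at grasp [ 0.0158  0.0078 -0.9998] now [ 0.0135  0.0091 -0.9999]
grasp in tool: world-up [-0.0126 -0.9998  0.0124] now [ 0.0019 -0.9999  0.0162]
the job is handed in; nothing more can be done
```

I handed the job in at about 28 s of the 72 s limit. No verdict comes back, so what follows is from my own checks.

- **Red-tagged boss:** it lies flat in the larger red tray; the purple tray and the small red one were left alone. The tool still read the full load (about -3 N) when I opened the fingers, so it may have dropped about half a millimetre.
- **Hefting:** `boss_green_1` pulled about 1.3 N and `boss_green_2` about 3.25 N, so `boss_green_2` is the iron one.
- **Lighter boss:** `boss_green_1` is in the nest of the green tray nearest the mat. I lowered it until it touched the floor, then released it. The tag's height fits it lying flat there.
- **Heavier boss:** `boss_green_2` is on the rod and still gripped. By the arm's reading its underside is at 190.5 mm, against the 190 mm target. Sideways force is about 0.1 N and the vertical force is just its weight, so it is not pushing on the rod.
- **Glassware:** no contact showed in the forces, and the beaker and bottle stand where they were. I did not re-check the measuring cylinder at the end.

Some last checks disagreed or were weak:
- **Level:** the tool is tilted about 0.9°. It leaned about the same when it took the boss off the mat, so I put the boss itself within about 1° of level. A rough depth fit of its top face gave about 1.9°, which I took to be noise.
- **Underside height:** the side camera's readings of the underside scattered from 188 to 191 mm.
- **Tape edge:** the tape's upper edge could not be measured at the end, with only two pixels of tape showing. In the last picture the tape sits just below the boss.

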